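# Wash the pistons and put the kit boxes away

## Robot

A 6-joint arm with a two-finger parallel gripper is mounted at the origin on the work surface. World frame = base frame: x ahead of the robot, y to its left, z up, the work surface at z = 0. Lengths are in m, angles in rad, forces in N, time in s.
With the tool pointing down it reaches from about 0.375 to 0.825 m from the base axis. Payload 5.5 kg.
Tool frame: the origin (TCP) lies at the very end of the fingers, on their centre line; the grasp point (between the pads) lies 19 mm behind it; z points along the fingers, y is the line along which they close (so a half turn about z gives the same grasp; the last joint's range is limited). The gripper opens to 85 mm and grips with 20 to 120 N. Pads are 22 mm wide; open, the fingers measure 114 mm over their backs; the gripper's body (76 mm by 85 mm) begins 54 mm behind the grasp point. The pads swing forward as they close: fully open they stand 13 mm farther back than shut.
Start: joints at [-1.201, 0.314, -0.047, 1.21, 0, 1.571], TCP at [0.217, -0.559, 0.231] pointing down, gripper open.
Joint ranges: [-2.67, 2.67], [-0.69, 1.73], [-1.03, 1.25], [-2.08, 2.16], [-1.42, 1.45], [-3.14, 3.14]. Speed limits (rad/s): [2.39, 2.39, 3.01, 3.14, 3.14, 3.14].

## Interface

Orientations are given as a rotation vector (axis times angle).
In Python, from station import manip, viewer, models gives the robot as it stands. Calls block until the motion is done:
- manip.goto(position, orientation): joint-space move of the TCP to a pose.
- manip.line_to(position, frame=None, rate=0.15): straight line of the TCP; frame=None keeps the orientation; rate is the mean speed in m/s.
- manip.goto_joints(angles): joint-space move.
- manip.set_gripper(opening): finger opening in m; the grip force is fixed at half the most; returns when the fingers have stopped.
- manip.sleep(seconds).
- manip.inverse_kinematics(position, orientation): joint angles nearest the present ones, or None.
- manip.get_obs(): the state.
- viewer.camera(name): name is "side" or "top" or "wrist"; returns a dict with "img" (420x560x3 uint8, blue, green, red), "range_z" (420x560 float32, m along the optical axis (not along the pixel's ray), 0 where there is no reading), "mtx" (3x3 intrinsics, pixels), "world_from_camera" (4x4, takes a point from camera to world coordinates). Camera axes: x right, y down, z forward; pixel columns grow to the right and rows downward; lengths in m; the calibration is good to about 2 mm. A picture is of the moment at which its call begins.
A pose or a line that the arm cannot do raises manip.IKError and nothing moves.
- manip.finish_job(): hands the job in; it is judged then, once.
Trained networks look in the newest picture that a camera, given by its name, has taken for a name from the list of things; names that differ only in an ending like _2 or _b are one class to them, and where a whole thing is asked for, a point or a joint stands for the part that bears it (a point fixed in the world has none). Each returns a list of dicts, best first, with "confidence" (0 to 1); they miss things now and then, are a little off and sometimes report something else, mostly with a low value. They report only what shows in the picture. A call takes as long as a camera call. They do not tell look-alikes from the thing itself.
- models.recognise(name, camera): "at" ([x, y, z] in m, in world coordinates, good to about 4 mm: the middle of the surface that is visible of it).
The state is a dict: "time_s": time; "qpos": joint angles; "qd": joint speeds; "joint_efforts": joint torques, N m; "eef_pos": TCP position; "tool_rot": TCP orientation; "force": force on the tool from outside, world axes, zero at the start; "moment": the same for the moment, N m; "width": finger opening in m; "finger_force": force on a finger pad.
Only numpy, scipy, OpenCV 4.12 (cv2) and the standard library are available. Lean on these libraries where they do the work, as an engineer would, in place of code of your own. Each camera call takes 0.05 s, during which the arm holds its last target. There are 200 camera calls.

## Task

Get the compressor rebuild bench ready: lay every piston from the wooden rack lengthwise, one behind the other, in the trough of the long-necked boat on its stand, carry the boat level by its orange handle through the slot in the parts washer's yellow cover without touching the slot edges, and tip it inside so that all the pistons roll off into the tray. Then bring the boat out, again without touching the edges, and put it back on its stand as you found it. Also stack all the white kit boxes flat and squarely on top of one another on the red base case (either face up will do), and leave everything else on the bench where it is.

Things in the scene. Friction and masses are not known exactly. Their poses are not given: they have to be found in the camera images.
- slot (a point): Centre of the slot, on the outer face of the parts washer's upright yellow cover plate. The slot is 96 mm wide, 76 mm tall (72 to 148 mm above the bench). Axes: x straight into the washer, z up, y along the slot. With its underside 85 mm above the bench and its neck centred over the slot's width, the loaded boat passes through the middle
- tray (a point): Middle of the steel tray inside the washer, 34 mm above the bench, 105 mm behind the cover's outer face; axes as the slot. It slopes 8 degrees down towards +y; pistons roll there and rest against the side wall. Inside: 199 mm from cover to back wall, 230 mm between side walls, wire rods above at 188 mm
- cover: The yellow cover plate (fixed), 6 mm thick, 240 wide, 188 tall, front of the washer, which is a fixed box 210 mm deep and 240 wide; origin at bench level under the slot, in the middle of its thickness
- boat_grip (a point): Grip point of the boat: middle of its orange upright handle, a block 30 mm (x) by 36 (y), which ends 20 mm above this point; 65 mm above the boat's underside. x along the boat to its nose, z up. A 10 mm round neck runs along x 35 mm below this point to the trough (x 125 to 271 mm); behind, at x -60 to -105, it carries a counterweight 36 mm in diameter
- trough (a point): Middle of the boat's trough, 198 mm ahead of the grip point and 35 mm below it, on the neck's axis; the axis of a piston in the trough lies level with it. 140 mm long inside (146 outside), 70 wide: two pistons fit in line. A shallow V, sides rising 15 degrees, 9 mm (bottom) to 19 mm (edges) above the underside; end plates up to 34 mm. Axes as the grip point
- boat: The boat, 0.4 kg; origin on its underside, 65 mm below the grip point. Stands on flat feet under handle and trough. Rolled 45 degrees about the neck's axis, to either side, it lets the pistons roll off. Loaded it is nose-heavy by up to 0.5 N m: hold it firmly, best with the fingers fore and aft of the handle (across its 30 mm)
- boat_home (a point): Where the boat's grip point lies when the boat is on its stand (a fixed wooden board 400 by 100 mm, 20 mm thick, with two black marks for handle and trough), 65 mm above the board; x points to the nose
- base_top (a point): Centre of the upper face of the fixed red base case, 124 (x) by 100 (y) mm, 40 mm above the bench, z up; a black mark shows where the first kit box goes, centred, its long side along x
- piston1_c (a point): Centre of a steel-coloured round piston, 40 mm in diameter, 60 mm long, 0.09 kg; x along its axis (lying level). It starts on the wooden rack (board 90 by 230 mm, 12 mm thick, three places 75 mm apart; axis 32 mm above the bench) between two small strips 5 mm high that keep it from rolling. May be absent
- piston2_c (a point): Centre of a steel-coloured round piston, 40 mm in diameter, 60 mm long, 0.09 kg; x along its axis (lying level). It starts on the wooden rack (board 90 by 230 mm, 12 mm thick, three places 75 mm apart; axis 32 mm above the bench) between two small strips 5 mm high that keep it from rolling. May be absent
- piston3_c (a point): Centre of a steel-coloured round piston, 40 mm in diameter, 60 mm long, 0.09 kg; x along its axis (lying level). It starts on the wooden rack (board 90 by 230 mm, 12 mm thick, three places 75 mm apart; axis 32 mm above the bench) between two small strips 5 mm high that keep it from rolling. May be absent
- kit1_c (a point): Centre of a closed white kit box with a blue band and a blue label on top, 100 (x) by 84 (y) by 34 (z) mm; in the middle of each long side a finger notch, 44 mm along x, 11 deep, full height, leaves 62 mm between the notches to grasp across, 0.2 kg; z up. May be absent
- kit1: The same kit box; origin at the middle of its underside
- kit2_c (a point): Centre of a closed white kit box with a blue band and a blue label on top, 100 (x) by 84 (y) by 34 (z) mm; in the middle of each long side a finger notch, 44 mm along x, 11 deep, full height, leaves 62 mm between the notches to grasp across, 0.2 kg; z up. May be absent
- kit2: The same kit box; origin at the middle of its underside
- kit3_c (a point): Centre of a closed white kit box with a blue band and a blue label on top, 100 (x) by 84 (y) by 34 (z) mm; in the middle of each long side a finger notch, 44 mm along x, 11 deep, full height, leaves 62 mm between the notches to grasp across, 0.2 kg; z up. May be absent
- kit3: The same kit box; origin at the middle of its underside
- coil: Black coil ring, 64 mm across, 24 tall; bystander, origin on its underside or centre
- pulley: Dark belt pulley, 100 mm across, 36 tall; bystander, origin on its underside or centre
- driver: Blue screwdriver lying beyond the rack; bystander, origin on its underside or centre
- wrench: Steel wrench lying beyond the rack; bystander, origin on its underside or centre
- beaker: Clear beaker, 72 mm across, 90 tall; bystander, origin on its underside or centre
- spray: Green spray bottle, 56 mm across, 170 tall; bystander, origin on its underside or centre
There are look-alikes about, which are no part of the job. Leave any purple look-alike of the kit3 alone. What is shaped like the part that bears piston2_c but blue is not meant.

How it is judged:
By the outcome, as a careful person would: the job done as asked, in the order asked, and still so for the second after the job is handed in, with the robot touching nothing.
Of piston1, piston2, piston3 only 1 to 2 are there at a start; the rules pass over those that are not, and their reading is None.
Of kit1, kit2, kit3 only 2 to 3 are there at a start; the rules pass over those that are not, and their reading is None.
At some moment in a run one of kit1, kit2, kit3 may be knocked a few centimetres aside while the robot is not near it.
It also fails if it takes over 210 s, if anything falls off the work surface, if the arm or the gripper's body presses on something with over 40 N, if the wrist force passes 120 N, or if a joint passes its speed limit or range.

## Working session

There is one attempt and no reset: what is moved stays moved. The work goes in short steps, each a Python script; the robot and the scene stay as the last script left them, time stands still between calls to the robot, and variables do not carry over. Pictures are saved under pics/ and viewed, at most 14 in all, crops included, and the job is handed in when it is done.

```bash
ls; mkdir -p pics; cat > h0.py <<'E'
import numpy as np, cv2
from station import manip, viewer, models
E
python3 - <<'E'
from h0 import *
for c in ["top","side"]:
    d=viewer.camera(c); cv2.imwrite(f"pics/{c}0.png",d["img"]); np.savez(f"pics/{c}0.npz",**d)
    print(c,d["mtx"].round(1).tolist(),d["world_from_camera"].round(3).tolist())
    for n in ["slot","tray","cover","boat_grip","trough","boat_home","base_top","piston1_c","kit1_c","coil","pulley","driver","wrench","beaker","spray"]:
        print(n,[(round(r["confidence"],2),np.round(r["at"],3).tolist()) for r in models.recognise(n,c)][:5])
print(manip.get_obs())
E
```

```text
pics
top [[400.7, 0.0, 277.2], [0.0, 400.7, 211.5], [0.0, 0.0, 1.0]] [[0.015, -0.999, 0.036, 0.542], [-1.0, -0.015, -0.008, -0.064], [0.008, -0.036, -0.999, 1.271], [0.0, 0.0, 0.0, 1.0]]
slot [(0.89, [0.578, 0.366, 0.062])]
tray [(0.89, [0.578, 0.367, 0.058])]
cover [(0.62, [0.577, 0.239, 0.114])]
boat_grip [(0.7, [0.576, 0.364, 0.059]), (0.63, [0.47, 0.067, 0.037]), (0.42, [0.611, -0.298, 0.032])]
trough [(0.63, [0.469, 0.062, 0.035])]
boat_home [(0.95, [0.446, -0.054, 0.02]), (0.2, [0.61, -0.297, 0.033])]
base_top [(0.59, [0.549, -0.455, 0.043]), (0.44, [0.448, -0.056, 0.023])]
piston1_c []
kit1_c [(0.66, [0.574, -0.174, 0.036])]
coil [(0.64, [0.548, 0.062, 0.025])]
pulley [(0.84, [0.388, -0.506, 0.033]), (0.37, [0.346, 0.428, 0.11])]
driver [(0.69, [0.769, -0.222, 0.023])]
wrench [(0.73, [0.772, 0.026, 0.007]), (0.46, [0.385, -0.505, 0.034])]
beaker [(0.83, [0.773, 0.179, 0.046]), (0.53, [0.461, 0.063, 0.04])]
spray [(0.67, [0.35, 0.428, 0.111]), (0.4, [0.611, -0.301, 0.036]), (0.38, [0.571, -0.172, 0.035])]
side [[526.2, 0.0, 273.8], [0.0, 526.2, 207.7], [0.0, 0.0, 1.0]] [[-0.7, 
[... 791 characters left out ...]
)]
{'time_s': 1.6, 'qpos': array([-1.20100078e+00,  3.13486995e-01, -4.70973736e-02,  1.21019225e+00,
       -1.20923106e-05,  1.57081087e+00]), 'qd': array([-9.24355483e-05,  7.80675498e-04, -1.74336154e-04,  1.16793173e-03,
       -1.20739647e-03,  1.13268431e-03]), 'joint_efforts': array([-4.43080444e-04, -5.39455926e+01,  3.40045094e+01,  1.74682584e-03,
       -1.03153855e-04, -1.83670295e-05]), 'eef_pos': array([ 0.21685165, -0.55944349,  0.23130845]), 'tool_rot': array([ 3.08802734e+00,  5.77542972e-01, -1.29797764e-05]), 'force': array([ 0.2110503 , -0.35999945, -0.15100449]), 'moment': array([ 0.03514772, -0.04250025,  0.00209712]), 'finger_force': 0.0, 'width': 0.08560343123894573}
```

View pics/top0.png

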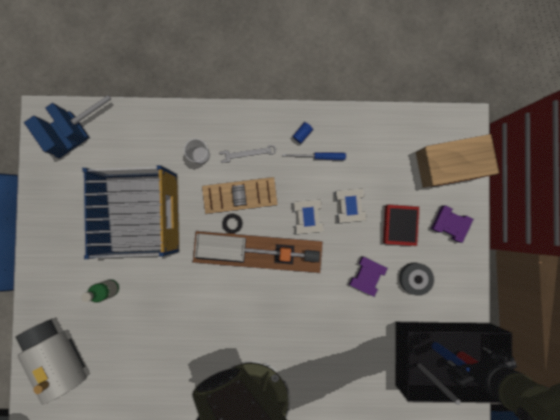

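View pics/side0.png

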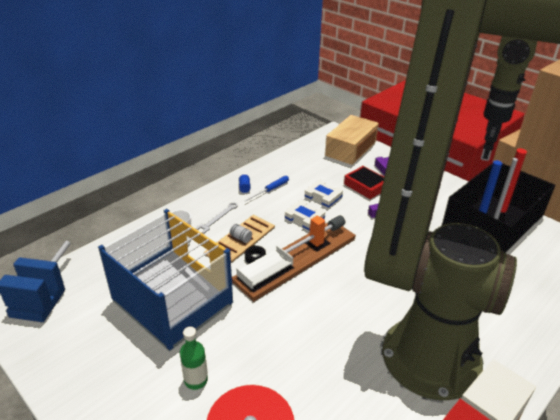

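One steel piston sits on the rack at top (240,195), with two white kits at (308,215) and (351,205). The red base is at (402,225). The boat handle is at (286,254) with the nose pointing +y, and the washer cover is at column 170. The purple boxes and the blue piston at (302,132) are decoys. Next I'll take wrist views from above.

```bash
cat > h0.py <<'E'
import numpy as np, cv2
from scipy.spatial.transform import Rotation as R
from station import manip, viewer, models
def down(a, roll=0.0):
    """tool z down, tool y (closing line) at world angle a; then roll about tool-y-line direction (a)"""
    y=np.array([np.cos(a),np.sin(a),0]); z=np.array([0,0,-1.]); x=np.cross(y,z)
    M=R.from_matrix(np.c_[x,y,z])
    return (R.from_rotvec(roll*y)*M).as_rotvec()
def cloud(d):
    h,w=d["range_z"].shape; u,v=np.meshgrid(np.arange(w),np.arange(h)); z=d["range_z"]; K=d["mtx"]
    P=np.stack([(u-K[0,2])/K[0,0]*z,(v-K[1,2])/K[1,1]*z,z],-1); T=d["world_from_camera"]
    P=P@T[:3,:3].T+T[:3,3]; P[z<=0]=np.nan; return P
def shot(c,name):
    d=viewer.camera(c); cv2.imwrite(f"pics/{name}.png",d["img"]); np.savez(f"pics/{name}.npz",**d); return d
def hsv(d): return cv2.cvtColor(d["img"],cv2.COLOR_BGR2HSV)
def rect(pts):
    """min-area rect of xy points: centre, long, short, angle (rad) of long side"""
    (c,(w,h),a)=cv2.minAreaRect(np.asarray(pts,np.float32)[:,:2]); a=np.radians(a)
    if w<h: w,h,a=h,w,a+np.pi/2
    return np.array(c),w,h,(a+np.pi/2)%np.pi-np.pi/2
def show(s): print(s, manip.get_obs()["time_s"].__round__(1), np.round(manip.get_obs()["eef_pos"],4))
E
python3 - <<'E'
from h0 import *
manip.line_to([0.217,-0.559,0.36],rate=0.3)
ims=[]
for i,(x,y) in enumerate([(0.5,-0.33),(0.48,-0.07),(0.48,0.12)]):
    for a in (np.pi/2,-np.pi/2):
        q=manip.inverse_kinematics([x,y,0.40],down(a)); print(i,a,None if q is None else q.round(2))
    manip.goto([x,y,0.40],down(np.pi/2)); d=shot("wrist",f"w{i}"); ims.append(d["img"])
    P=cloud(d); print(np.nanmin(P[...,:2],(0,1)).round(2),np.nanmax(P[...,:2],(0,1)).round(2),d["world_from_camera"].round(2)[:3].tolist())
show("t")
cv2.imwrite("pics/wall.png",cv2.resize(np.hstack(ims),(800,200)))
cv2.imwrite("pics/wall.png",np.vstack([np.hstack([cv2.resize(ims[0],(400,300)),cv2.resize(ims[1],(400,300))]),np.hstack([cv2.resize(ims[2],(400,300)),np.zeros((300,400,3),np.uint8)])]))
E
```

```text
0 1.5707963267948966 [-0.58  0.31  0.33  1.59  0.   -0.58]
0 -1.5707963267948966 [-0.58  0.31  0.33  1.59  0.    2.56]
[ 0.08 -1.6 ] [1.92 0.94] [[0.0, 0.96, 0.27, 0.43], [1.0, -0.0, 0.0, -0.33], [0.0, 0.27, -0.96, 0.54]]
1 1.5707963267948966 [-0.14  0.08  0.05  1.54  0.   -0.14]
1 -1.5707963267948966 [-0.14  0.08  0.05  1.54  0.    3.  ]
[ 0.23 -1.34] [1.9  1.19] [[0.0, 0.96, 0.27, 0.41], [1.0, -0.0, -0.0, -0.07], [0.0, 0.27, -0.96, 0.54]]
2 1.5707963267948966 [0.24 0.1  0.07 1.54 0.   0.24]
2 -1.5707963267948966 [ 0.24  0.1   0.07  1.54  0.   -2.9 ]
[ 0.23 -1.16] [1.9  1.24] [[0.0, 0.96, 0.27, 0.41], [1.0, -0.0, -0.0, 0.12], [-0.0, 0.27, -0.96, 0.54]]
t 6.0 [0.4804 0.1185 0.3999]
```

View pics/wall.png

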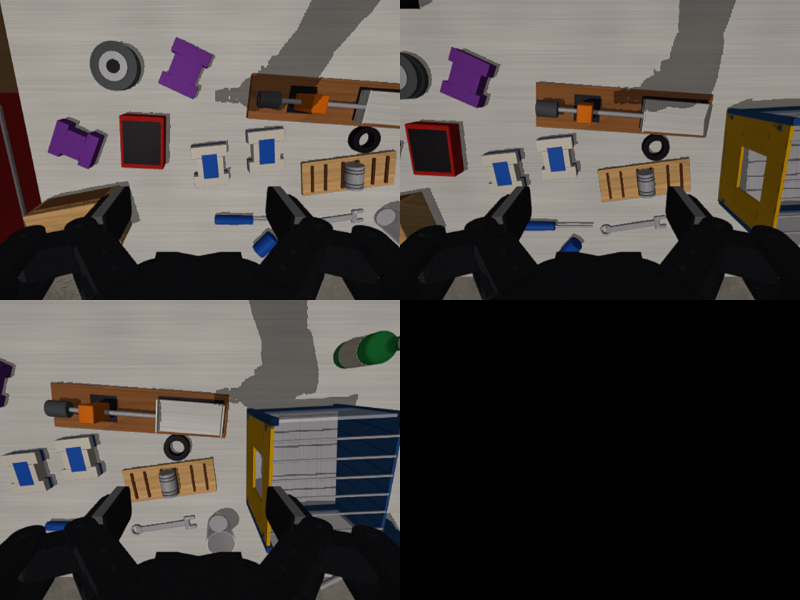

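Clear wrist views. w0 shows the base, both kits and the rack, w1 the boat and slot, w2 the boat and cover. Now I'll fit the geometry from the clouds.

```bash
cat > meas.py <<'E'
from h0 import *
def box(P,c,r,z0,z1):
    m=(np.abs(P[...,0]-c[0])<r)&(np.abs(P[...,1]-c[1])<r)&(P[...,2]>z0)&(P[...,2]<z1); return m
def kits(d,P):
    """white boxes at any height, by their blue label; returns list of (rect of top, z)"""
    H=hsv(d); blue=((H[...,0]>100)&(H[...,0]<118)&(H[...,1]>120)&(P[...,2]>0.025)).astype(np.uint8)
    n,l,s,c=cv2.connectedComponentsWithStats(blue); out=[]
    for i in range(1,n):
        if s[i,4]<60: continue
        p=P[l==i]; z=np.median(p[:,2]); cc=np.median(p,0)
        m=box(P,cc,0.075,z-0.005,z+0.005); k,ll,ss,_=cv2.connectedComponentsWithStats(m.astype(np.uint8))
        j=np.bincount(ll[l==i]).argmax(); 
        if j==0: continue
        r=rect(P[ll==j]); out.append((r,z,s[i,4],len(P[ll==j])))
    return out
E
python3 - <<'E'
from meas import *
for n in ["w0","w1","w2","top0"]:
    d=dict(np.load(f"pics/{n}.npz")); P=cloud(d); H=hsv(d); print("==",n)
    f=lambda r:(r[0].round(4).tolist(),round(r[1],4),round(r[2],4),round(r[3],3))
    tb=P[(np.abs(P[...,2])<0.012)]; print("bench z",np.nanmedian(tb[:,2]).round(4))
    for k in kits(d,P): print("kit",f(k[0]),k[1].round(4),k[2:])
    def q(name,m):
        if m.sum()>15: print(name,m.sum(),f(rect(P[m])),"z",np.median(P[m][:,2]).round(4),"mean",P[m].mean(0).round(4))
    q("base",box(P,(0.55,-0.455),0.1,0.034,0.046)&~((H[...,0]>125)&(H[...,0]<165)&(H[...,1]>80)))
    org=(H[...,0]>5)&(H[...,0]<16)&(H[...,1]>200)
    q("handletop",box(P,(0.45,-0.05),0.15,0.1,0.112))
    q("endplates",box(P,(0.46,0.07),0.14,0.047,0.06)&(P[...,1]>0.0))
    q("boardtop",(P[...,0]<0.53)&box(P,(0.45,-0.04),0.25,0.015,0.025)&(H[...,1]>100))
    q("trough",box(P,(0.46,0.07),0.14,0.028,0.06)&(P[...,1]>-0.02)&(H[...,1]<60)&(P[...,0]<.51))
    q("neck",box(P,(0.46,-0.03),0.04,0.045,0.06))
    q("piston",box(P,(0.6,0.03),0.14,0.036,0.06)&(P[...,0]>0.57)&(P[...,1]>-0.08)&(H[...,1]<90))
    q("rack",box(P,(0.61,0.03),0.14,0.009,0.0155)&(P[...,0]>0.55)&(H[...,1]>60)&(H[...,0]<30))
    yel=(H[...,0]>16)&(H[...,0]<30)&(H[...,1]>150)&(P[...,1]>0.2)&(P[...,2]>0.02)&(P[...,2]<.2)
    q("covertop",yel&(P[...,2]>0.183))
    v=yel&(P[...,2]<0.18)
    if v.sum()>300:
        p=P[v]; A=np.c_[p[:,0],np.ones(len(p))]; 
        s=np.linalg.lstsq(A,p[:,1],rcond=None)[0]; res=p[:,1]-A@s; g=abs(res)<0.004; s=np.linalg.lstsq(A[g],p[g,1],rcond=None)[0]
        print("cover face y=%.4f x+%.4f"%tuple(s),"n",g.sum(),"x",np.percentile(p[g,0],[0.2,99.8]).round(4),"z",np.percentile(p[g,2],[.5,99.5]).round(3))
        b=p[g]; 
        mz=b[np.abs(b[:,2]-0.11)<0.02]; xs=np.sort(mz[:,0]); i=np.argmax(np.diff(xs)); print("slot x edges",xs[i],xs[i+1])
        mx=b[np.abs(b[:,0]-0.5*(xs[i]+xs[i+1]))<0.025]; zs=np.sort(mx[:,2]); i=np.argmax(np.diff(zs)); print("slot z edges",zs[i],zs[i+1])
E
```

```text
== w0
bench z 0.0012Traceback (most recent call last):
  File "<stdin>", line 6, in <module>
  File "meas.py", line 14, in kits
    r=rect(P[ll==j]); out.append((r,z,s[i,4],len(P[ll==j])))
  File "h0.py", line 18, in rect
    (c,(w,h),a)=cv2.minAreaRect(np.asarray(pts,np.float32)[:,:2]); a=np.radians(a)
                ~~~~~~~~~~~~~~~^^^^^^^^^^^^^^^^^^^^^^^^^^^^^^^^^^
cv2.error: OpenCV(4.12.0) /io/opencv/modules/imgproc/src/convhull.cpp:143: error: (-215:Assertion failed) total >= 0 && (depth == CV_32F || depth == CV_32S) in function 'convexHull'
```

```bash
sed -i 's/np.asarray(pts,np.float32)\[:,:2\])/np.ascontiguousarray(np.asarray(pts)[:,:2],np.float32))/' h0.py
cat > m1.py <<'E'
from meas import *
import sys
for n in sys.argv[1:]:
    d=dict(np.load(f"pics/{n}.npz")); P=cloud(d); H=hsv(d); print("==",n)
    f=lambda r:(r[0].round(4).tolist(),round(r[1],4),round(r[2],4),round(r[3],3))
    tb=P[(np.abs(P[...,2])<0.012)]; print("bench z",np.nanmedian(tb[:,2]).round(4))
    for k in kits(d,P): print("kit",f(k[0]),k[1].round(4),k[2:])
    def q(name,m):
        if m.sum()>15: print(name,m.sum(),f(rect(P[m])),"z",np.median(P[m][:,2]).round(4),"mean",P[m].mean(0).round(4))
    q("base",box(P,(0.55,-0.455),0.1,0.034,0.046)&~((H[...,0]>125)&(H[...,0]<165)&(H[...,1]>80)))
    q("handletop",box(P,(0.45,-0.05),0.15,0.1,0.112))
    q("endplates",box(P,(0.46,0.07),0.14,0.047,0.06)&(P[...,1]>0.0))
    q("boardtop",(P[...,0]<0.53)&box(P,(0.45,-0.04),0.25,0.015,0.025)&(H[...,1]>100))
    q("trough",box(P,(0.46,0.07),0.14,0.028,0.06)&(P[...,1]>-0.02)&(H[...,1]<60)&(P[...,0]<.51))
    q("neck",box(P,(0.46,-0.03),0.04,0.045,0.06))
    q("piston",box(P,(0.6,0.03),0.14,0.036,0.06)&(P[...,0]>0.57)&(P[...,1]>-0.08)&(H[...,1]<90))
    q("rack",box(P,(0.61,0.03),0.14,0.009,0.0155)&(P[...,0]>0.55)&(H[...,1]>60)&(H[...,0]<30))
    yel=(H[...,0]>16)&(H[...,0]<30)&(H[...,1]>150)&(P[...,1]>0.2)&(P[...,2]>0.02)&(P[...,2]<.2)
    q("covertop",yel&(P[...,2]>0.183))
    v=yel&(P[...,2]<0.18)
    if v.sum()>300:
        p=P[v]; A=np.c_[p[:,0],np.ones(len(p))]
        s=np.linalg.lstsq(A,p[:,1],rcond=None)[0]; res=p[:,1]-A@s; g=abs(res)<0.004; s=np.linalg.lstsq(A[g],p[g,1],rcond=None)[0]
        print("cover face y=%.4f x+%.4f"%tuple(s),"n",g.sum(),"x",np.percentile(p[g,0],[0.2,99.8]).round(4),"z",np.percentile(p[g,2],[.5,99.5]).round(3))
        b=p[g]
        mz=b[np.abs(b[:,2]-0.11)<0.02]; xs=np.sort(mz[:,0]); i=np.argmax(np.diff(xs)); print("slot x edges",xs[i],xs[i+1])
        mx=b[np.abs(b[:,0]-0.5*(xs[i]+xs[i+1]))<0.025]; zs=np.sort(mx[:,2]); i=np.argmax(np.diff(zs)); print("slot z edges",zs[i],zs[i+1])
E
python3 m1.py w0 w1 w2 top0
```

```text
== w0
bench z 0.0012
kit ([0.5761, -0.171], 0.1003, 0.0841, np.float64(0.102)) 0.0357 (np.int32(701), 2609)
kit ([0.6123, -0.3027], 0.1003, 0.0837, np.float64(0.104)) 0.0357 (np.int32(656), 2442)
kit ([0.7675, -0.2377], 0.099, 0.0207, np.float64(1.567)) 0.0266 (np.int32(291), 503)
kit ([0.8385, -0.1517], 0.0602, 0.0332, np.float64(-0.678)) 0.0382 (np.int32(593), 443)
base 4525 ([0.5313, -0.4354], 0.1723, 0.1477, np.float64(-0.067)) z 0.0414 mean [ 0.551  -0.459   0.0413]
handletop 623 ([0.4627, -0.0992], 0.0359, 0.0303, np.float64(-0.073)) z 0.1061 mean [ 0.4623 -0.1006  0.1059]
endplates 362 ([0.4725, 0.0153], 0.0685, 0.0301, np.float64(-0.04)) z 0.0545 mean [0.472  0.0224 0.0537]
boardtop 7273 ([0.4638, -0.0395], 0.3574, 0.1275, np.float64(-1.557)) z 0.0214 mean [ 0.4554 -0.0737  0.0213]
trough 2774 ([0.474, 0.052], 0.1445, 0.0697, np.float64(1.497)) z 0.0362 mean [0.4751 0.0639 0.0384]
neck 292 ([0.4686, -0.0232], 0.0669, 0.0099, np.float64(1.493)) z 0.0555 mean [ 0.4686 -0.0233  0.0554]
piston 957 ([0.6843, 0.0838], 0.1897, 0.062, np.float64(0.714)) z 0.0499 mean [0.6439 0.0472 0
[... 3980 characters left out ...]
048 ]
rack 1311 ([0.6379, 0.0461], 0.2273, 0.0888, np.float64(-1.432)) z 0.0123 mean [0.6378 0.0458 0.0123]
covertop 120 ([0.5794, 0.2395], 0.2136, 0.0048, np.float64(0.052)) z 0.1871 mean [0.5772 0.2388 0.1872]
cover face y=0.0400 x+0.2153 n 17 x [0.5851 0.5954] z [0.041 0.177]Traceback (most recent call last):
  File "m1.py", line 26, in <module>
    mz=b[np.abs(b[:,2]-0.11)<0.02]; xs=np.sort(mz[:,0]); i=np.argmax(np.diff(xs)); print("slot x edges",xs[i],xs[i+1])
                                                           ~~~~~~~~~^^^^^^^^^^^^^
    return _wrapfunc(a, 'argmax', axis=axis, out=out, **kwds)
    return bound(*args, **kwds)
ValueError: attempt to get argmax of an empty sequence
```

Measurements agree with the given sizes. The wrist camera reads about 2 mm more in x than the top camera, so I'll average the two. Next I pick the piston and lay it in the trough.

```bash
cat >> h0.py <<'E'
BOAT=np.array([0.4617,-0.0985,0.085]); BA=1.497          # grip point on stand, boat heading
SLOT=np.array([0.5808,0.2380]); SA=np.pi/2+np.arctan(0.0503)  # slot centre on face, heading in
KITA=(0.5749,-0.171,0.103); KITB=(0.611,-0.3026,0.103); BASE=(0.5524,-0.460,-0.051)
u=lambda a: np.array([np.cos(a),np.sin(a)])
E
python3 - <<'E'
from h0 import *
P=[0.637,0.0448]; T=BOAT[:2]+0.198*u(BA); print("trough",T)
pa=0.137-np.pi/2; ta=BA-np.pi/2
for nm,p,a in (("p",P,pa),("t",T,ta),("p2",P,pa+np.pi),("t2",T,ta-np.pi)):
    q=manip.inverse_kinematics([*p,0.15],down(a)); print(nm,None if q is None else q.round(2))
# check the tipping pose too
g=SLOT-0.093*u(SA)
for z in (0.150,):
  for roll in (0,0.8,-0.8,0.9,-0.9):
    n=np.array([*g,z-0.035]); ax=np.array([*u(SA),0])
    tcp=n+R.from_rotvec(roll*ax).apply([0,0,0.016])
    for a in (SA,SA-np.pi):
      q=manip.inverse_kinematics(tcp,down(a,roll if a==SA else -roll)); print(roll,round(a,2),None if q is None else q.round(2))
manip.goto([*P,0.15],down(pa)); manip.set_gripper(0.060)
manip.line_to([*P,0.023],rate=0.1); o=manip.get_obs(); print(o["force"].round(1))
manip.set_gripper(0.0); o=manip.get_obs(); print("w",o["width"],o["finger_force"])
manip.line_to([*P,0.16],rate=0.15); o=manip.get_obs(); print("w",o["width"],o["finger_force"],o["force"].round(1))
manip.goto([*T,0.16],down(ta)); show("above trough")
d=shot("wrist","w3")
E
```

```text
trough [0.47629841 0.0989611 ]
p [ 0.07  0.43 -0.07  1.07  0.    3.07]
t [ 0.2   0.15 -0.44  0.97  0.    1.85]
p2 [ 0.07  0.43 -0.07  1.07  0.   -0.07]
t2 [ 0.2   0.15 -0.44  0.97  0.   -1.29]
0 1.62 [ 0.24  0.38 -0.19  1.    0.    0.19]
0 -1.52 [ 0.24  0.38 -0.19  1.    0.   -2.95]
0.8 1.62 None
0.8 -1.52 None
-0.8 1.62 None
-0.8 -1.52 None
0.9 1.62 None
0.9 -1.52 None
-0.9 1.62 None
-0.9 -1.52 None
[ 0.4 -0.1 -0.8]
w 0.038329950316985266 60.051037073135376
w 0.037969665620012555 60.175355672836304 [ 0.2  0.6 -0.8]
above trough 12.7 [0.4767 0.0989 0.1598]
```

View pics/w3.png

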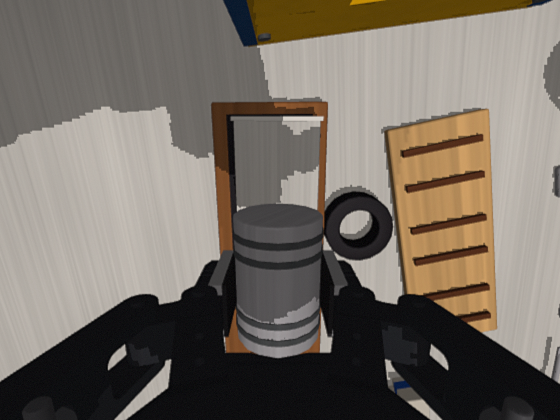

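```bash
python3 - <<'E'
from h0 import *
T=BOAT[:2]+0.198*u(BA)
manip.line_to([*T,0.055],rate=0.1); manip.line_to([*T,0.042],rate=0.03); print(manip.get_obs()["force"].round(1))
manip.set_gripper(0.055); manip.line_to([*T,0.16],rate=0.15); print(manip.get_obs()["force"].round(1)); show("")
def scan(p3,a,zo=0.016):
    r=[]
    for deg in range(-90,91,5):
        roll=np.radians(deg); ax=np.array([*u(a),0])
        tcp=np.array(p3)+R.from_rotvec(roll*ax).apply([0,0,0.016])
        q=manip.inverse_kinematics(tcp,down(a,roll))
        if q is not None: r.append((deg,q.round(2).tolist()))
    return r
g=SLOT-0.095*u(SA); r=scan([*g,0.115],SA); print([x[0] for x in r]); print(r[0],r[-1])
r=scan([*BOAT[:2],0.05],BA); print([x[0] for x in r])
g=SLOT-0.30*u(SA); r=scan([*g,0.115],SA); print([x[0] for x in r])
E
```

```text
[-0.7 -1.1  2.1]
[-0.1  0.3  0.5]
 15.8 [0.4757 0.0988 0.1592]
[-40, -35, -30, -25, -20, -15, -10, -5, 0, 5, 10, 15, 20, 25, 30, 35, 40]
(-40, [0.35, -0.02, -0.99, -0.07, -0.19, 0.23]) (40, [0.19, 1.09, 0.83, 2.0, 0.09, 0.11])
[-20, -15, -10, -5, 0, 5, 10, 15, 20, 25, 30, 35, 40, 45, 50, 55, 60, 65]
[-40, -35, -30, -25, -20, -15, -10, -5, 0, 5, 10, 15, 20, 25, 30, 35, 40]
```

```bash
cat >> h0.py <<'E'
T0=np.radians(20)
def boat(grip,a,roll=0.0,dz=0.019):
    """TCP pose for boat grip point at `grip` (level-boat position), heading a, rolled about neck axis"""
    ax=np.array([*u(a),0]); n=np.asarray(grip,float)-[0,0,0.035]
    g=n+R.from_rotvec(roll*ax).apply([0,0,0.035]); o=down(a,T0+roll)
    return g+R.from_rotvec(o).apply([0,0,dz]), o
E
python3 - <<'E'
from h0 import *
for D in (0.31,0.2,0.095):
    for r in ((0,) if D>.1 else (0,-25,-50)):
        q=manip.inverse_kinematics(*boat([*(SLOT-D*u(SA)),0.150],SA,np.radians(r))); print(D,r,None if q is None else q.round(2))
p,o=boat(BOAT,BA); pu=boat(BOAT,BA,dz=-0.06)[0]
manip.goto(pu,o); manip.set_gripper(0.055)
manip.line_to(p,rate=0.06); print(manip.get_obs()["force"].round(1))
manip.set_gripper(0.0); ob=manip.get_obs(); print("w",ob["width"],ob["finger_force"],ob["force"].round(1))
manip.line_to(p+[0,0,0.02],rate=0.03); manip.sleep(0.3); ob=manip.get_obs(); print(ob["force"].round(2),ob["moment"].round(3),ob["width"]); show("")
d=shot("side","s1"); t=shot("top","t1"); w=shot("wrist","w4")
cv2.imwrite("pics/v1.png",np.hstack([cv2.resize(d["img"][150:330,180:400],(400,330)),cv2.resize(w["img"],(400,330))]))
E
```

```text
0.31 0 [-0.09  0.67  0.21  1.46 -0.05 -0.14]
0.2 0 [0.06 0.65 0.19 1.45 0.   0.01]
0.095 0 [0.21 0.67 0.22 1.46 0.05 0.15]
0.095 -25 [ 0.25  0.29 -0.33  0.87 -0.02  0.2 ]
0.095 -50 [ 0.32  0.02 -0.83  0.21 -0.13  0.24]
[-1.1 -0.7 -0.3]
w 0.029517368807679297 59.93429660797119 [0.1 0.8 3.1]
[ 0.18  0.62 -4.53] [-0.286 -0.696 -0.024] 0.029389214881426255
 20.6 [ 0.4551 -0.098   0.087 ]
```

View pics/v1.png

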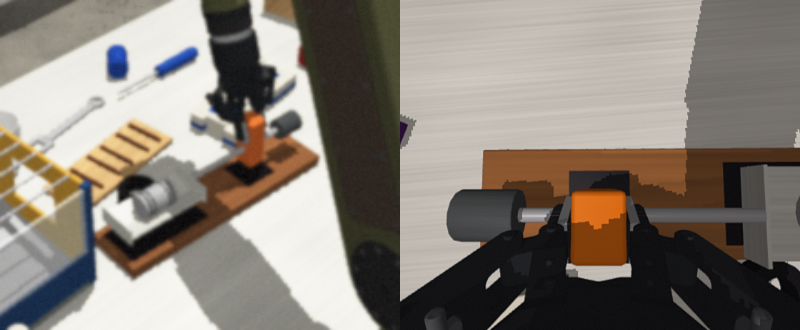

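The piston lies in the trough, and the boat hangs from the handle with its full weight on the wrist. Next I carry it to the slot front and measure level and alignment there.

```bash
python3 - <<'E'
from h0 import *
p,o=boat([*BOAT[:2],0.150],BA); manip.line_to(p,rate=0.08)
p,o=boat([*(SLOT-0.31*u(SA)),0.150],SA); manip.line_to(p,frame=o,rate=0.1); manip.sleep(0.3); show("")
o=manip.get_obs(); print(o["force"].round(2),o["width"])
for c in ("top","wrist"):
    t=shot(c,c+"5"); P=cloud(t)
    d=P[...,:2]-(SLOT-0.31*u(SA)); X=d@u(SA); Y=d@u(SA+np.pi/2); Z=P[...,2]
    def q(n,m): print(c,n,m.sum(),"X",np.percentile(X[m],[1,99]).round(4),"Y",np.percentile(Y[m],[1,50,99]).round(4),"Z",np.percentile(Z[m],[1,50,99]).round(4)) if m.sum()>5 else print(c,n,m.sum())
    B=(Z>0.085)&(abs(Y)<0.06)
    q("neck1",B&(X>0.06)&(X<0.09)&(Z>.1)&(abs(Y)<.02)&(Z<.14)); q("neck2",B&(X>0.095)&(X<0.12)&(Z>.1)&(abs(Y)<.02)&(Z<.14))
    q("trough",B&(X>0.11)&(X<0.28)); q("rear",B&(X>0.123)&(X<0.13)); q("nose",B&(X>0.266)&(X<0.275)); q("piston",B&(X>0.13)&(X<0.265)&(Z>0.122)&(abs(Y)<.025)); q("cw",B&(X<-.06)&(X>-.11))
    q("edgeL",B&(X>0.14)&(X<0.26)&(Y>0.029)); q("edgeR",B&(X>0.14)&(X<0.26)&(Y<-0.029))
E
```

```text
23.3 [ 0.5897 -0.072   0.1323]
[ 0.09  0.23 -4.53] 0.029383298386247907
top neck1 0
top neck2 0
top trough 1110 X [0.1332 0.2695] Y [-0.0329  0.0013  0.0366] Z [0.092  0.1021 0.1367]
top rear 5
top nose 75 X [0.2664 0.2703] Y [-0.0329  0.0045  0.0363] Z [0.0938 0.1146 0.1225]
top piston 278 X [0.1668 0.2262] Y [-0.0163  0.0021  0.0198] Z [0.1229 0.1318 0.138 ]
top cw 117 X [-0.1041 -0.0775] Y [-0.0146  0.0013  0.018 ] Z [0.1184 0.1308 0.1379]
top edgeL 106 X [0.152  0.2595] Y [0.029  0.0334 0.0371] Z [0.0971 0.1022 0.1082]
top edgeR 68 X [0.1409 0.2572] Y [-0.0335 -0.0312 -0.0291] Z [0.0984 0.1028 0.1083]
wrist neck1 1060 X [0.0604 0.0895] Y [-0.0048  0.0004  0.0049] Z [0.1163 0.1198 0.1217]
wrist neck2 890 X [0.0952 0.1198] Y [-0.0048  0.0004  0.0048] Z [0.116  0.1198 0.1218]
wrist trough 9784 X [0.1127 0.1679] Y [-0.0344  0.0002  0.0341] Z [0.0927 0.1018 0.1208]
wrist rear 4221 X [0.1235 0.1277] Y [-0.0347  0.0008  0.0341] Z [0.092  0.1105 0.1207]
wrist nose 0
wrist piston 0
wrist cw 6393 X [-0.1042 -0.0601] Y [-0.015   0.0027  0.018 ] Z [0.1071 0.1313 0.2166]
wrist edgeL 450 X [0.1404 0.1669] Y [0.0293 0.0319 0.0347] Z [0.1014 0.1032 0.105 ]
wrist edgeR 428 X [0.1404 0.1625] Y [-0.0348 -0.032  -0.0291] Z [0.1013 0.1032 0.1051]
```

The boat is level, centred within 2 mm, and at the right height (piston top 137, end plates about 120). Insert, tip, roll back and withdraw.

```bash
python3 - <<'E'
from h0 import *
p,o=boat([*(SLOT-0.095*u(SA)),0.150],SA); manip.line_to(p,rate=0.1); show("in"); print(manip.get_obs()["force"].round(2))
for r in (-12,-24,-36,-48):
    p,o=boat([*(SLOT-0.095*u(SA)),0.150],SA,np.radians(r)); manip.line_to(p,frame=o,rate=0.03)
manip.sleep(0.8); ob=manip.get_obs(); show("tipped"); print(ob["force"].round(2),ob["width"])
t=shot("top","top6"); d=shot("side","side6")
cv2.imwrite("pics/v2.png",np.hstack([cv2.resize(t["img"][140:290,70:300],(400,300)),cv2.resize(d["img"][150:350,90:340],(400,300))]))
E
```

```text
in 25.7 [0.5791 0.1423 0.1322]
[ 0.87 -0.95 -4.75]
tipped 28.1 [0.5684 0.1422 0.1217]
[-0.09  0.24 -3.98] 0.029350804102665495
```

View pics/v2.png

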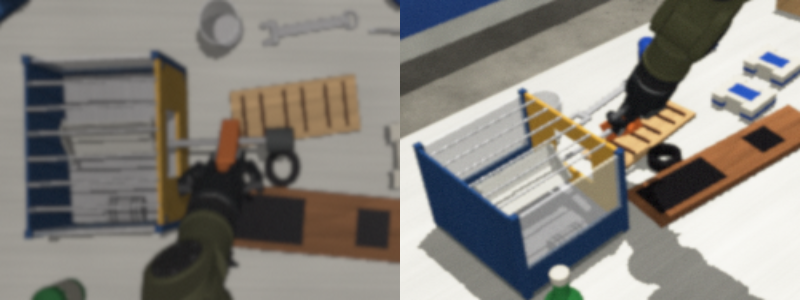

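The piston has rolled off and rests at the low side of the tray (left pane, about (120,210)), and the wrist load fell by about 0.8 N. I'll level the boat, withdraw and put it back on the stand.

```bash
python3 - <<'E'
from h0 import *
for r in (-36,-24,-12,0):
    p,o=boat([*(SLOT-0.095*u(SA)),0.150],SA,np.radians(r)); manip.line_to(p,frame=o,rate=0.03)
manip.line_to(boat([*(SLOT-0.31*u(SA)),0.150],SA)[0],rate=0.12)
p,o=boat([*BOAT[:2],0.150],BA); manip.line_to(p,frame=o,rate=0.12)
p,o=boat(BOAT,BA); manip.line_to(p+[0,0,0.012],rate=0.1); manip.line_to(p+[0,0,0.0005],rate=0.03); print(manip.get_obs()["force"].round(2))
manip.set_gripper(0.055); manip.line_to(boat(BOAT,BA,dz=-0.08)[0],rate=0.12); show("")
# look from above over boat + kits
manip.goto([0.48,-0.10,0.40],down(np.pi/2)); shot("wrist","w7"); shot("top","top7"); show("")
E
python3 m1.py w7 2>&1 | grep -v "rack\|piston\|cover\|slot"; python3 - <<'E'
from meas import *
for n in ("w7","top7"):
    d=dict(np.load(f"pics/{n}.npz")); P=cloud(d)
    m=(P[...,1]>0.25)&(P[...,1]<.44)&(P[...,2]>0.045)&(P[...,2]<0.1)&(P[...,0]>.47)&(P[...,0]<.69); print(n,m.sum(), P[m].mean(0).round(3) if m.sum() else "")
E
```

```text
[ 0.11  0.49 -4.09]
 35.5 [ 0.4884 -0.1004  0.1596]
 36.6 [ 0.4797 -0.0999  0.3972]
== w7
bench z 0.0012
kit ([0.576, -0.1707], 0.1008, 0.0839, np.float64(0.106)) 0.0356 (np.int32(674), 2528)
kit ([0.6119, -0.3026], 0.1005, 0.0846, np.float64(0.1)) 0.0355 (np.int32(638), 2425)
kit ([0.7679, -0.208], 0.0402, 0.019, np.float64(-1.518)) 0.0262 (np.int32(98), 171)
kit ([0.8288, -0.1422], 0.0351, 0.0349, np.float64(0.916)) 0.0361 (np.int32(281), 166)
base 4540 ([0.5534, -0.4592], 0.1239, 0.1015, np.float64(-0.056)) z 0.0412 mean [ 0.5506 -0.4572  0.0411]
handletop 566 ([0.4621, -0.0986], 0.0359, 0.0299, np.float64(-0.076)) z 0.1059 mean [ 0.4616 -0.0986  0.1058]
endplates 474 ([0.4767, 0.0862], 0.1727, 0.0694, np.float64(1.498)) z 0.0545 mean [0.4761 0.0898 0.0537]
boardtop 7547 ([0.4696, -0.015], 0.3979, 0.111, np.float64(1.502)) z 0.0212 mean [ 0.454  -0.0556  0.0212]
trough 4394 ([0.4751, 0.0762], 0.1929, 0.0697, np.float64(1.496)) z 0.0359 mean [0.4754 0.0976 0.0376]
neck 342 ([0.4675, -0.0295], 0.0791, 0.0099, np.float64(1.496)) z 0.0553 mean [ 0.4671 -0.0301  0.0552]
w7 375 [0.657 0.313 0.047]
top7 875 [0.61  0.37  0.055]
```

The boat is back within 0.5 mm, and the kits and base are unchanged. Stacking kit A first.

```bash
cat > place.py <<'E'
from meas import *
B=np.array([0.5525,-0.4597]); BA_=-0.052; OFF=np.array([-0.001,0])
def pick_place(c,ang,ztop):
    c=np.asarray(c)+OFF; g=down(ang+np.pi/2); h=down(BA_+np.pi/2)
    manip.goto([*c,0.16],g); manip.set_gripper(0.078)
    manip.line_to([*c,0.006],rate=0.12); print(manip.get_obs()["force"].round(1))
    manip.set_gripper(0.0); o=manip.get_obs(); print("w",o["width"],o["finger_force"])
    manip.line_to([*c,0.20],rate=0.15); o=manip.get_obs(); print("held",o["width"],o["force"].round(1))
    manip.line_to([*B,0.20],frame=h,rate=0.2); manip.line_to([*B,ztop+0.02],rate=0.15)
    manip.line_to([*B,ztop+0.0065],rate=0.03); print(manip.get_obs()["force"].round(1))
    manip.set_gripper(0.078); manip.line_to([*B,0.22],rate=0.15)
    manip.goto([0.50,-0.30,0.40],down(np.pi/2)); d=shot("wrist",f"k{int(ztop*1000)}"); show("")
    P=cloud(d)
    for r,z,n,m in kits(d,P): print("kit",r[0].round(4),round(r[1],4),round(r[2],4),round(r[3],3),z.round(4))
E
python3 - <<'E'
from place import *
pick_place([0.576,-0.1708],0.104,0.040)
E
```

```text
[ 0.5 -0.   0.1]
w 0.060848984846486986 66.62268877029419
held 0.06096824026254017 [-0.6 -0.2 -2.4]
[-1.5  1.6  4.9]
 47.1 [ 0.4999 -0.3006  0.3978]
kit [ 0.5525 -0.4598] 0.1001 0.0842 -0.054 0.0754
kit [ 0.6124 -0.3027] 0.1007 0.0841 0.104 0.0357
kit [ 0.768  -0.2374] 0.0989 0.0233 1.566 0.0266
kit [ 0.8388 -0.1511] 0.0602 0.0334 -0.682 0.0384
```

```bash
python3 - <<'E'
from place import *
pick_place([0.6124,-0.3027],0.104,0.074)
t=shot("top","top9"); w=np.load("pics/k74.npz")["img"]
cv2.imwrite("pics/v3.png",np.hstack([cv2.resize(t["img"][80:320,70:500],(440,300)),cv2.resize(w,(360,300))]))
E
```

```text
[ 0.1 -0.3  0.7]
w 0.06073063333226 67.3452615737915
held 0.060833187097949715 [-0.6  0.3 -2.3]
[-0.1  1.9  4.1]
 56.4 [ 0.4999 -0.3006  0.3978]
kit [ 0.5528 -0.4599] 0.1006 0.0847 -0.053 0.1095
kit [ 0.768  -0.2374] 0.099 0.0233 -1.569 0.0266
kit [ 0.8392 -0.1509] 0.0604 0.0328 -0.687 0.0383
```

View pics/v3.png

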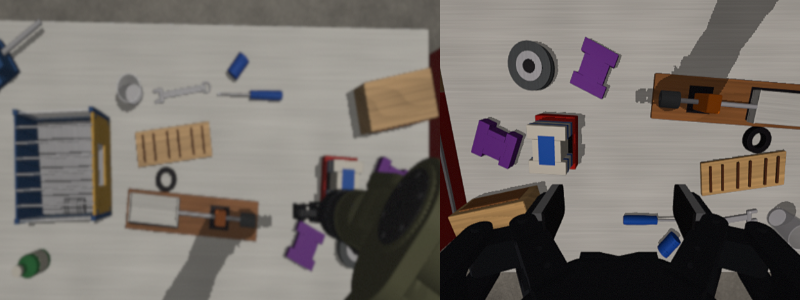

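```bash
python3 - <<'E'
from h0 import *
s=shot("side","s9"); t=cv2.imread("pics/top9.png")
cv2.imwrite("pics/v4.png",np.hstack([cv2.resize(t[160:270,70:190],(400,366),interpolation=cv2.INTER_CUBIC),cv2.resize(s["img"][200:350,90:250],(400,366),interpolation=cv2.INTER_CUBIC)]))
for c in ("top","side"): print([(round(r["confidence"],2),np.round(r["at"],3)) for r in (viewer.camera(c),models.recognise("piston1_c",c))[1]])
E
```

```text
[]
[]
```

View pics/v4.png

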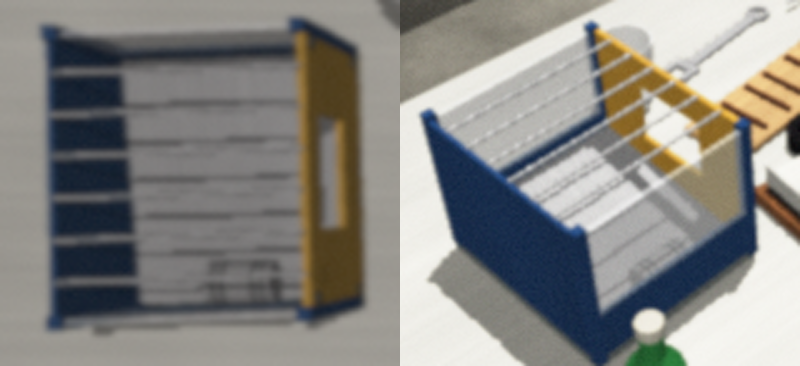

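The piston lies at the low side wall of the tray, at (245,285) in the left pane. Handing in.

```bash
python3 - <<'E'
from h0 import *
d=shot("wrist","fin"); from meas import kits
for r,z,n,m in kits(d,cloud(d))[:2]: print(r[0].round(4),r[3].round(3),z.round(4))
print(manip.finish_job())
E
```

```text
[ 0.5526 -0.4598] -0.054 0.1095
[ 0.7671 -0.238 ] 1.557 0.0267
the job is handed in; nothing more can be done
None
```

The job is handed in: the only piston on the rack is in the washer tray, the boat is back on its stand within about 0.5 mm, and both white kit boxes are stacked squarely on the red base; the judge's result was not shown.

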